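Find the unlatched hatch and push it open

ROBOT

A 6-joint arm with a two-finger parallel gripper is mounted at the origin on a cart in front of the work surface, level with it; the furniture and walls round the work are solid. World frame = base frame: x ahead of the robot, y to its left, z up, the work surface at z = 0. Lengths are in m, angles in rad, forces in N, time in s.
With the tool pointing down it reaches from about 0.275 to 0.725 m from the base axis. Payload 15.9 kg.
Tool frame: the origin (TCP) lies midway between the tips of the shut fingers; the grasp point (between the pads) lies 19 mm behind it; z points along the fingers, y is the direction in which the jaws open and shut (so a half turn about z gives the same grasp; the last joint's range is limited). The gripper opens to 85 mm and grips with 20 to 120 N. Pads are 22 mm wide; open, the fingers measure 114 mm over their backs; the gripper's body (76 mm by 85 mm) begins 54 mm behind the grasp point. The pads swing forward as they close: fully open they stand 13 mm farther back than shut.
Start: joints at [-1.276, 0.213, -0.034, 1.323, 0, 1.571], TCP at [0.145, -0.478, 0.193] pointing down, gripper open.
Joint ranges: [-2.98, 2.98], [-0.74, 1.72], [-1.14, 1.35], [-2.1, 2.04], [-1.57, 1.44], [-3.14, 3.14]. Speed limits (rad/s): [1.89, 1.89, 2.39, 2.57, 3.14, 3.14].

INTERFACE

Orientations are given as [roll, pitch, yaw] about the fixed x, y, z axes, in that order (R = Rz(yaw) Ry(pitch) Rx(roll)).
In Python, from workcell import observe, capture, get_calibration, job_done gives the robot as it stands.
- The arm moves only by the tool drive_tool, never from a script. Its argument "targets" is one flat list of numbers, 5 for each row, row after row: the shift along the tool's x, y, z in mm, then the turn about the tool's z in rad, then the opening, from 0 (shut) to 1 (fully open). A call has 1 to 12 rows; each row is the pose to reach, as a shift and turn from the pose commanded when the call began, along the tool's axes at that moment; what a row does not reach only later rows make up. A row lasts 1/10 s, in which the tool goes at most 50 mm and 8.59 degrees, less where a joint would pass 70% of its speed; a pose out of reach is approached as far as the arm can. A call with a gripper value outside its range is refused whole. The fingers move at their own pace and stop on an object; "newtons" is the grip in N (left out, the last holds). Time passes only in rows, so rows that repeat a pose let the fingers close. It gives the time, the measured TCP pose, the force and the opening at its end, in the units of the state.
- observe(): the state, without advancing time (a new reading comes with each control period).
- capture(name): name is "side" or "top" or "wrist"; returns (picture, depth): 384x512x3 uint8, red, green, blue; 384x512 float32, m along the optical axis (not along the pixel's ray), 0 where there is no reading.
- get_calibration(name): a dict with "intrinsics" (3x3 intrinsics, pixels), "D" ([k1, k2, p1, p2, k3] as OpenCV has them; the pictures are not rectified), "xyz" and "orientation" of the camera in the world; the wrist camera has in their place "mount" (4x4, takes a point from camera to tool coordinates, whose origin is the TCP and whose axes are the flange's). Camera axes: x right, y down, z forward; pixel columns grow to the right and rows downward; lengths in m; the calibration is good to about 2 mm. A picture is of the moment at which its call begins: read the wrist's pose just before it. get_calibration takes no time and is no camera call.
- job_done(): hands the job in, once; it reports no verdict.
The state is a dict: "time_s": time; "joints": joint angles; "qd": joint speeds; "tau": joint torques, N m; "ee_pos": TCP position; "orientation": TCP orientation; "force": force on the tool from outside, world axes, zero at the start; "torque": the same for the moment, N m; "finger_gap": finger opening in m.
Only numpy, scipy, OpenCV 4.12 (cv2) and the standard library are available. Lean on these libraries where they do the work, as an engineer would, in place of code of your own. Each camera call takes 0.05 s, during which the arm holds its last target.

TASK

One of the three hatches in the top of the grey tool well has come off its catch. With a fingertip, press each hatch lightly on its round thumb pad, left, then middle, then right, to find the one that rocks, letting it swing back after the test; only when all three have been tested, push the loose one down at its thumb pad until it tips over and stays fully open. Do not pick anything up, do not press hard, and leave the things lying round the well where they are.

Things in the scene. Friction and masses are not known exactly. Their poses are not given: they have to be found in the camera images.
- tool_well: fixed grey housing, 160 mm (x, away from the robot) by 286 (y, left) by 85 high, three identical metal hatches side by side flush in its flat top, 92 mm apart along y. Origin: centre of its underside, z up; turned up to 0.2 rad. In two bays (unseen, varies) a hidden catch holds the hatch: it is stiff, giving about 1 mm per 8 N. The third catch is off
- hatch_left (a joint): tip angle of the left hatch (as the robot sees it), rad: 0 shut, grows as its near end goes down and far end up, 0.9 fully open (far end then 45 mm above the top). Caught: stays under 0.15. Loose: tips under 1 to 2 N on its thumb pad, swings back level by its weight if let go below 0.45, falls open and stays beyond 0.6
- hatch_left_dish (a point): centre of the 28 mm round black thumb pad on the left hatch, 85 mm above the table when shut: press here. Hatch 122 (x) by 76 by 8 mm; the pad is 20 mm from its near end, 35 mm from the pivot line (along y, 14 mm below the top). Loose, pressed 7 mm down it swings back; a fingertip pushed straight down to 25 mm below the top tips it open (free 20 mm deeper)
- hatch_middle (a joint): tip angle of the middle hatch (as the robot sees it), rad: 0 shut, grows as its near end goes down and far end up, 0.9 fully open (far end then 45 mm above the top). Caught: stays under 0.15. Loose: tips under 1 to 2 N on its thumb pad, swings back level by its weight if let go below 0.45, falls open and stays beyond 0.6
- hatch_middle_dish (a point): centre of the 28 mm round black thumb pad on the middle hatch, 85 mm above the table when shut: press here. Hatch 122 (x) by 76 by 8 mm; the pad is 20 mm from its near end, 35 mm from the pivot line (along y, 14 mm below the top). Loose, pressed 7 mm down it swings back; a fingertip pushed straight down to 25 mm below the top tips it open (free 20 mm deeper)
- hatch_right (a joint): tip angle of the right hatch (as the robot sees it), rad: 0 shut, grows as its near end goes down and far end up, 0.9 fully open (far end then 45 mm above the top). Caught: stays under 0.15. Loose: tips under 1 to 2 N on its thumb pad, swings back level by its weight if let go below 0.45, falls open and stays beyond 0.6
- hatch_right_dish (a point): centre of the 28 mm round black thumb pad on the right hatch, 85 mm above the table when shut: press here. Hatch 122 (x) by 76 by 8 mm; the pad is 20 mm from its near end, 35 mm from the pivot line (along y, 14 mm below the top). Loose, pressed 7 mm down it swings back; a fingertip pushed straight down to 25 mm below the top tips it open (free 20 mm deeper)
- screwdriver: small blue-handled screwdriver, 148x13x13 mm, lying in front of the housing; bystander. Origin: centre of its underside
- cutters: small side cutters with blue handles, 120x49x12 mm, lying to the right of the housing; bystander. Origin: centre of its underside
- glasses: black spectacle frame, 48x144x44 mm, standing behind the housing; bystander. Origin: centre of its underside

How it is judged:
By the outcome, as a careful person would: the job done as asked, in the order asked, and still so for the second after the job is handed in, with the robot touching nothing.
It also fails if it takes over 45 s, if anything falls off the work surface, if the arm or the gripper's body presses on something with over 40 N, if the wrist force passes 120 N, or if a joint passes its speed limit or range.

## Working session

There is one attempt and no reset: what is moved stays moved. The work goes in short steps, Python scripts to look and compute and a tool call to move; the robot and the scene stay as the last step left them, time stands still between calls to the robot, and variables do not carry over. Pictures are saved under pics/ and viewed, and the job is handed in when it is done.

Besides the shell and the picture viewer there is one more tool, called by a JSON object that holds its "api" and its "payload". drive_tool: Moves the arm, as the interface text tells. Its arguments: {"type":"object","properties":{"targets":{"type":"array","items":{"type":"number"}},"newtons":{"type":"number"}},"required":["targets"]}

```bash
mkdir -p pics
cat > h.py <<'E'
import numpy as np,cv2,pickle
from workcell import *
from scipy.spatial.transform import Rotation as R
def cam(n): return get_calibration(n)
E
python3 - <<'E'
from h import *
s=observe();print(s)
for n in("top","side"):
    p,d=capture(n);cv2.imwrite(f"pics/{n}0.png",p[:,:,::-1]);np.savez(f"{n}0.npz",p=p,d=d)
    print(get_calibration(n))
print(get_calibration("wrist"))
E
```

```text
{'time_s': 0.0, 'joints': array([-1.27601281e+00,  2.13350319e-01, -3.51073413e-02,  1.32348609e+00,
       -1.01383719e-05,  1.57078655e+00]), 'qd': array([-3.76860014e-04, -1.29359354e-03, -5.40141550e-04,  6.14419966e-04,
       -6.24889459e-05, -7.85638979e-04]), 'tau': array([ 2.44231414e-03, -6.86160779e+01,  4.87124670e+01,  1.73679390e-02,
        4.49647291e-05,  2.18846083e-05]), 'ee_pos': array([ 0.14514578, -0.4780478 ,  0.19199996]), 'orientation': array([-3.14044523e+00,  1.01271428e-05,  2.94793304e-01]), 'force': array([-0.74740814,  0.34324092,  0.96963833]), 'torque': array([ 0.01115987, -0.00639393, -0.04914685]), 'finger_gap': 0.0852285361552769}
{'intrinsics': array([[491.66341483,   0.        , 248.34052317],
       [  0.        , 491.66341483, 196.34197898],
       [  0.        ,   0.        ,   1.        ]]), 'D': array([-0.07121673,  0.        ,  0.        ,  0.        ,  0.        ]), 'xyz': array([ 0.49029476, -0.29883541,  0.94815841]), 'orientation': array([-3.07910347,  0.01441406, -1.56672536])}
{'intrinsics': array([[361.45556261,   0.        , 255.097
[... 193 characters left out ...]
array([ 0.20727338, -0.84434681,  0.6164585 ]), 'orientation': array([-2.24139333, -0.01014218, -0.55339816])}
{'intrinsics': array([[293.94489434,   0.        , 259.10242435],
       [  0.        , 293.94489434, 191.54038344],
       [  0.        ,   0.        ,   1.        ]]), 'D': array([0.0207201, 0.       , 0.       , 0.       , 0.       ]), 'mount': array([[-6.97542975e-04, -9.55516201e-01, -2.94937795e-01,
         7.55110106e-02],
       [ 9.99998937e-01, -1.04407559e-03,  1.01746507e-03,
         1.17912704e-04],
       [-1.28014171e-03, -2.94936772e-01,  9.55515914e-01,
        -1.82287085e-01],
       [ 0.00000000e+00,  0.00000000e+00,  0.00000000e+00,
         1.00000000e+00]])}
```

View pics/top0.png

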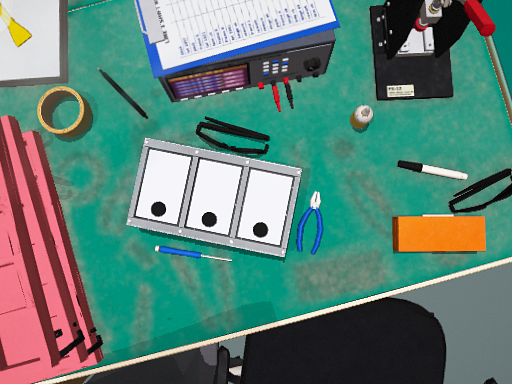

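View pics/side0.png

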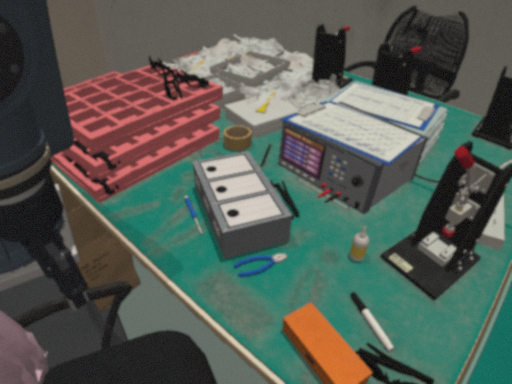

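The top view shows the well at about (215,195), with black pads near (158,209), (209,219) and (260,230). The screwdriver lies in front at (190,253), the cutters at (311,222) and the glasses behind at (233,135). The side view agrees.

```bash
cat >> h.py <<'E'
def ray(n,uv):
    c=cam(n);x=cv2.undistortPoints(np.array([[uv]],float),c["intrinsics"],c["D"])[0,0]
    return c["xyz"],R.from_euler("xyz",c["orientation"]).as_matrix()@np.array([x[0],x[1],1])
def onz(n,uv,z):
    o,d=ray(n,uv);return o+d*(z-o[2])/d[2]
def pads(n,p,box):
    g=p.max(2).astype(int);m=(g<70).astype(np.uint8)
    mm=np.zeros_like(m);x0,y0,x1,y1=box;mm[y0:y1,x0:x1]=m[y0:y1,x0:x1]
    k,l,st,ce=cv2.connectedComponentsWithStats(mm)
    return [(st[i,4],ce[i]) for i in range(1,k) if st[i,4]>25]
E
python3 - <<'E'
from h import *
for n,box in(("top",(135,190,285,245)),("side",(200,160,262,225))):
    f=np.load(n+"0.npz")
    for a,c in pads(n,f["p"],box):
        d=f["d"][int(c[1]),int(c[0])];o,r=ray(n,c)
        print(n,a,c.round(1),onz(n,c,.085).round(4),"depth pt",(o+r*d).round(4))
s=observe();print(R.from_euler("xyz",s["orientation"]).as_matrix().round(3))
E
```

```text
top 53 [187.8 210.5] [ 0.519  -0.1797  0.085 ] depth pt [ 0.519  -0.1795  0.0837]
top 164 [158.2 208.5] [ 0.5222 -0.1272  0.085 ] depth pt [ 0.5223 -0.1268  0.0834]
top 164 [208.6 218.9] [ 0.5044 -0.2165  0.085 ] depth pt [ 0.5043 -0.2166  0.0869]
top 164 [259.9 229.4] [ 0.4864 -0.3066  0.085 ] depth pt [ 0.4864 -0.3066  0.0854]
side 162 [206.5 207.1] [ 0.4439 -0.2625  0.085 ] depth pt [ 0.4696 -0.1992  0.0272]
side 26 [221.  188.9] [ 0.5031 -0.2197  0.085 ] depth pt [ 0.5043 -0.217   0.0828]
side 36 [232.3 212.9] [ 0.4844 -0.31    0.085 ] depth pt [ 0.4858 -0.3073  0.0823]
[[ 0.957  0.291 -0.   ]
 [ 0.291 -0.957  0.001]
 [-0.    -0.001 -1.   ]]
```

Run:
```python
from h import *
d=np.load("top0.npz")["d"]
for v in range(120,384,30):
    out=[]
    for u in range(5,130,12):
        if d[v,u]>0:
            o,r=ray("top",(u,v));out.append(tuple(((o+r*d[v,u])*1000).round().astype(int)))
    print(v,*["%d,%d,%d"%t for t in out])
s=observe()
Rm=R.from_euler("xyz",s["orientation"]).as_matrix()
for n,t in dict(L=(.522,-.1272,.2),M=(.5043,-.2167,.2),Rr=(.4862,-.3069,.2)).items(): print(n,(Rm.T@(np.array(t)-s["ee_pos"])*1000).round(1))
```

```text
120 676,143,115 685,142,72 701,153,1 691,109,45 700,103,4 701,80,-1 690,38,47 698,28,9 699,6,2 699,-17,1 699,-41,1
150 618,125,144 623,120,112 633,129,47 635,112,32 640,102,1 640,77,2 640,52,3 640,29,2 640,4,3 640,-19,2 640,-43,0
180 564,108,173 570,118,113 571,103,98 576,102,50 580,99,4 580,75,2 580,51,3 581,27,1 581,4,-1 581,-21,1 581,-44,-1
210 515,102,181 516,92,162 518,94,113 518,84,88 520,78,49 521,73,4 522,50,1 522,26,1 522,2,1 522,-22,1 522,-45,0
240 466,115,152 467,80,182 466,82,136 466,71,114 465,68,70 464,59,35 463,48,3 463,25,1 464,0,2 464,-23,1 464,-46,-1
270 417,114,152 420,81,178 419,66,166 412,83,84 414,52,106 409,52,50 406,42,15 405,24,-1 405,1,-2 406,-24,1 406,-48,3
300 367,115,149 368,94,150 373,59,179 369,52,152 363,49,110 362,32,99 354,30,47 348,22,3 348,-1,1 348,-24,-1 349,-48,0
330 318,114,148 319,92,151 319,72,151 325,40,177 306,59,84 313,26,113 308,14,88 297,10,37 290,-2,1 291,-25,1 291,-49,0
360 270,111,154 269,93,149 272,69,157 278,40,177 277,23,170 260,27,108 262,4,114 245,6,47 233,-2,2 234,-27,4 234,-50,4
L [ 462.5 -226.3   -7.7]
M [ 419.6 -145.8   -7.8]
Rr [376.1 -64.7  -7.9]
```

{"api": "drive_tool", "payload": {"targets": [45,-22,0,0.1,0,90,-44,0,0.2,0,135,-66,0,0.3,0,180,-88,0,0.4,0,225,-110,0,0.493,0,270,-132,0,0.493,0,315,-154,0,0.493,0,360,-176,0,0.493,0,405,-198,0,0.493,0,445,-217,0,0.493,0,462.5,-226.3,0,0.493,0,462.5,-226.3,0,0.493,0], "newtons": 20}}

```text
time_s: 1.3
ee_pos: [0.5234, -0.1254, 0.1917]
orientation: [-3.141, 0.001, -0.195]
force: [-0.8, -0.6, 0.2]
finger_gap: -0.0001
```

```bash
cat >> h.py <<'E'
def wrist(name):
    s=observe();p,d=capture("wrist");cv2.imwrite(f"pics/{name}.png",p[:,:,::-1]);np.savez(name+".npz",p=p,d=d)
    return s,p,d
def wpt(s,uv,z):
    c=cam("wrist");x=cv2.undistortPoints(np.array([[uv]],float),c["intrinsics"],c["D"])[0,0]
    Rm=R.from_euler("xyz",s["orientation"]).as_matrix();M=c["mount"]
    o=s["ee_pos"]+Rm@M[:3,3];r=Rm@M[:3,:3]@np.array([x[0],x[1],1])
    return o+r*(z-o[2])/r[2]
E
python3 - <<'E'
from h import *
s,p,d=wrist("w1")
print(s["ee_pos"].round(4),s["orientation"].round(4),s["force"].round(2),s["time_s"])
for a,c in pads("w",p,(0,0,512,384)):
    print(a,c.round(1),wpt(s,c,.085).round(4))
E
```

```text
[ 0.5234 -0.1254  0.1917] [-3.1412e+00  1.0000e-03 -1.9510e-01] [-0.77 -0.6   0.23] 1.3
984 [16.1 20.5] [0.701  0.0515 0.085 ]
117 [184.4   4.2] [ 0.6864 -0.0929  0.085 ]
3066 [352.   19.4] [ 0.6472 -0.232   0.085 ]
1293 [82.2 44.8] [0.6732 0.0036 0.085 ]
524 [379.7 145. ] [ 0.5338 -0.2478  0.085 ]
503 [479.4 133.1] [ 0.5264 -0.3414  0.085 ]
108 [220.1 101.3] [ 0.604  -0.1043  0.085 ]
132 [304.5 100.2] [ 0.5896 -0.1821  0.085 ]
305 [266.8 186.9] [ 0.5133 -0.1316  0.085 ]
465 [262.2 179.4] [ 0.522  -0.1285  0.085 ]
473 [353.2 179.4] [ 0.5041 -0.219   0.085 ]
489 [445.3 179.5] [ 0.486  -0.3095  0.085 ]
47342 [293.6 328.7] [ 0.3337 -0.13    0.085 ]
```

View pics/w1.png

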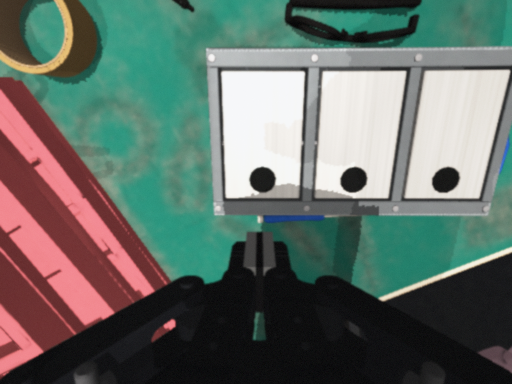

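The wrist view shows the pads at (262,179), (353,179) and (445,180), within 2 mm of the top-view fixes. I'll descend over the left pad now.

{"api": "drive_tool", "payload": {"targets": [-1,3,30,0,0,-1,3,65,0,0,-1,3,90,0,0,-1,3,101,0,0,-1,3,103,0,0,-1,3,103,0,0]}}

```text
time_s: 1.95
ee_pos: [0.5207, -0.1307, 0.0904]
orientation: [3.142, -0.001, -0.199]
force: [0.8, -0.3, 0.2]
finger_gap: 0.0
```

{"api": "drive_tool", "payload": {"targets": [0,0,2,0,0,0,0,3,0,0,0,0,3,0,0]}}

```text
time_s: 2.25
ee_pos: [0.5208, -0.1303, 0.087]
orientation: [3.142, -0.001, -0.198]
force: [-0.5, 0.1, -0.7]
finger_gap: 0.0001
```

{"api": "drive_tool", "payload": {"targets": [1,-2,1,0,0,1,-2,2,0,0,1,-2,2.5,0,0,1,-2,2.5,0,0]}}

```text
time_s: 2.65
ee_pos: [0.5218, -0.1284, 0.0839]
orientation: [-3.142, 0.0, -0.198]
force: [0.9, -0.2, 0.5]
finger_gap: -0.0001
```

{"api": "drive_tool", "payload": {"targets": [0,0,0.5,0,0,0,0,0.5,0,0]}}

```text
time_s: 2.85
ee_pos: [0.5219, -0.1285, 0.0835]
orientation: [3.142, 0.0, -0.198]
force: [-0.3, -1.0, 0.1]
finger_gap: -0.0001
```

{"api": "drive_tool", "payload": {"targets": [0,0,0.5,0,0,0,0,0.8,0,0,0,0,0.8,0,0]}}

```text
time_s: 3.15
ee_pos: [0.5218, -0.1285, 0.0827]
orientation: [-3.142, 0.0, -0.198]
force: [0.2, 0.4, 0.1]
finger_gap: -0.0004
```

{"api": "drive_tool", "payload": {"targets": [0,0,0.8,0,0,0,0,0.8,0,0]}}

```text
time_s: 3.35
ee_pos: [0.5218, -0.1285, 0.0818]
orientation: [-3.142, 0.0, -0.198]
force: [-0.1, 0.2, 0.2]
finger_gap: -0.0001
```

{"api": "drive_tool", "payload": {"targets": [0,0,0.8,0,0,0,0,0.8,0,0]}}

```text
time_s: 3.55
ee_pos: [0.5218, -0.1285, 0.081]
orientation: [3.142, 0.0, -0.198]
force: [0.6, 0.6, 0.3]
finger_gap: -0.0001
```

{"api": "drive_tool", "payload": {"targets": [0,0,0.8,0,0,0,0,0.8,0,0]}}

```text
time_s: 3.75
ee_pos: [0.5218, -0.1285, 0.0802]
orientation: [-3.142, 0.0, -0.198]
force: [0.2, -0.7, -0.4]
finger_gap: 0.0
```

Run:
```python
from h import *
s,p,d=wrist("w2")
for _ in range(2):
    s=observe();print(s["time_s"],s["force"].round(2),s["ee_pos"].round(4))
p,d=capture("side");cv2.imwrite("pics/s2.png",cv2.resize(p[120:280,140:340],None,fx=3.5,fy=3.5,interpolation=cv2.INTER_CUBIC)[:,:,::-1])
```

```text
3.8 [ 0.25 -0.04  0.01] [ 0.5218 -0.1285  0.0802]
3.8 [ 0.25 -0.04  0.01] [ 0.5218 -0.1285  0.0802]
```

View pics/w2.png

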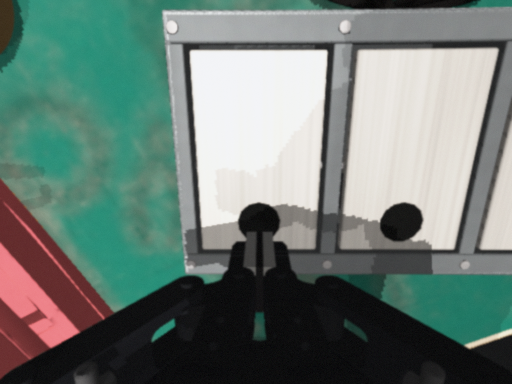

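View pics/s2.png

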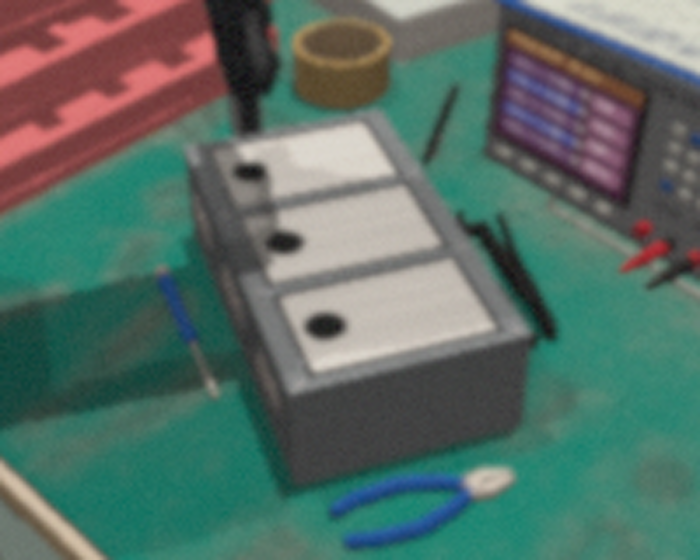

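```bash
cat >> h.py <<'E'
def proj(n,P,s=None):
    c=cam(n)
    if n=="wrist":
        Rm=R.from_euler("xyz",s["orientation"]).as_matrix();M=c["mount"];o=s["ee_pos"]+Rm@M[:3,3];Rc=Rm@M[:3,:3]
    else: o=c["xyz"];Rc=R.from_euler("xyz",c["orientation"]).as_matrix()
    q=Rc.T@(np.array(P)-o)
    return cv2.projectPoints(q.reshape(1,1,3),np.zeros(3),np.zeros(3),c["intrinsics"],c["D"])[0].ravel()
E
python3 - <<'E'
from h import *
s=observe();T=s["ee_pos"]
print("wrist",proj("wrist",T,s),"side",proj("side",T))
for n,P in dict(L=(.522,-.128,.085),L80=(.522,-.128,.080)).items(): print(n,proj("wrist",P,s).round(1),proj("side",P).round(1))
f=np.load("w2.npz");
d=f["d"];print(d[205:250:4,255:266:3])
p,dd=capture("side")
cv2.imwrite("pics/s3.png",cv2.resize(p[130:200,170:260],None,fx=8,fy=8,interpolation=cv2.INTER_NEAREST)[:,:,::-1])
E
```

```text
wrist [258.86133672 219.28297377] side [211.30128205 169.72622329]
L [258.1 222. ] [211.2 168.1]
L80 [258.2 219.1] [211.3 169.7]
[[0.18713215 0.18693733 0.18745886 0.18796165]
 [0.18841611 0.18842104 0.18818985 0.18869984]
 [0.18905008 0.18979058 0.18848616 0.18793277]
 [0.19025284 0.18965535 0.18895864 0.18971716]
 [0.19050294 0.1911104  0.19014266 0.19041677]
 [0.1928499  0.19064188 0.19004457 0.19205275]
 [0.19164376 0.19178821 0.1927005  0.1917542 ]
 [0.14920127 0.14995907 0.15021364 0.14832194]
 [0.14455159 0.14587213 0.14423141 0.14518137]
 [0.1404408  0.14155652 0.14106771 0.14170851]
 [0.13734767 0.13780542 0.13831793 0.1367407 ]
 [0.13295679 0.13245925 0.1336303  0.13379805]]
```

View pics/s3.png

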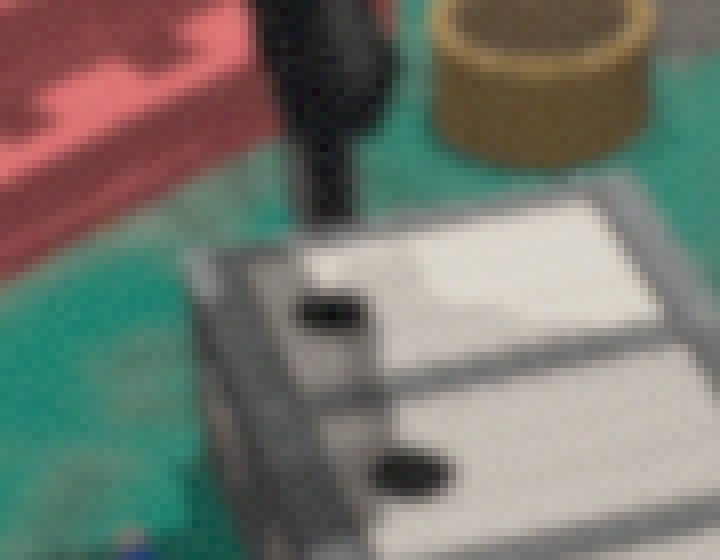

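Run:
```python
from h import *
c=cam("wrist");M=c["mount"]
for nm in("w1","w2"):
    d=np.load(nm+".npz")["d"]
    for v in range(228,270,4):
        x=cv2.undistortPoints(np.array([[[260.,v]]]),c["intrinsics"],c["D"])[0,0]
        print(nm,v,d[v,260].round(4),((M@np.r_[np.r_[x,1]*d[v,260],1])[:3]*1000).round(1))
n="side"
p,d=capture(n);cc=cam(n)
for v in range(145,175,2):
    o,r=ray(n,(211,v));print(v,p[v,211],((o+r*d[v,211])*1000).round(1))
```

```text
w1 228 0.4025 [-90.7   1.5 187.7]
w1 232 0.1504 [ 11.5   0.6 -44.7]
w1 236 0.1459 [ 11.5   0.6 -49.3]
w1 240 0.1423 [ 11.2   0.6 -53.2]
w1 244 0.1385 [ 11.2   0.5 -57.2]
w1 248 0.1342 [ 11.4   0.5 -61.6]
w1 252 0.1315 [ 11.    0.5 -64.6]
w1 256 0.1269 [ 11.6   0.5 -69.2]
w1 260 0.1247 [ 11.1   0.5 -71.6]
w1 264 0.1217 [ 11.1   0.5 -74.8]
w1 268 0.1196 [ 10.6   0.5 -77.1]
w2 228 0.1915 [-3.5  0.7 -6.3]
w2 232 0.1509 [ 11.3   0.6 -44.2]
w2 236 0.1463 [ 11.4   0.6 -49. ]
w2 240 0.1416 [ 11.6   0.5 -53.8]
w2 244 0.1385 [ 11.1   0.5 -57.2]
w2 248 0.1345 [ 11.3   0.5 -61.3]
w2 252 0.1306 [ 11.5   0.5 -65.4]
w2 256 0.1286 [ 10.8   0.5 -67.7]
w2 260 0.1257 [ 10.6   0.5 -70.8]
w2 264 0.1212 [ 11.4   0.5 -75.3]
w2 268 0.1198 [ 10.5   0.5 -76.9]
145 [29 32 30] [ 513.  -158.   172.6]
147 [28 29 29] [ 512.5 -158.1  167.3]
149 [34 36 36] [ 521.1 -138.   148.5]
151 [28 28 29] [ 519.5 -140.7  144.6]
153 [31 30 32] [ 518.9 -141.3  139.3]
155 [26 27 27] [ 518.5 -141.1  133.5]
157 [57 53 53] [ 518.6 -140.1  127. ]
159 [115 113 112] [541.8 -86.6  83.5]
161 [188 181 175] [536.6 -97.3  84.9]
163 [214 207 197] [ 533.  -104.6   83.9]
165 [188 181 173] [ 529.3 -111.9   83. ]
167 [69 68 65] [ 523.6 -123.9   85.6]
169 [26 30 28] [ 521.5 -127.7   82.2]
171 [77 74 72] [ 515.5 -140.4   85.7]
173 [130 125 120] [ 511.8 -147.9   85.3]
```

Both cameras put the real fingertip about 44 mm above the reported TCP, so the left hatch hasn't been touched yet. I'll measure the shape of the gripper before going lower.

Run:
```python
from h import *
s=observe();Rm=R.from_euler("xyz",s["orientation"]).as_matrix()
c=cam("wrist");M=c["mount"];d=np.load("w2.npz")["d"]
def cloud(d,c):
    v,u=np.nonzero(d>0);x=cv2.undistortPoints(np.stack([u,v],1).astype(float)[:,None],c["intrinsics"],c["D"])[:,0]
    z=d[v,u];return np.c_[x*z[:,None],z]
P=cloud(d,c)@M[:3,:3].T+M[:3,3]
p,ds=capture("side");cs=cam("side")
W=cloud(ds,cs)@R.from_euler("xyz",cs["orientation"]).as_matrix().T+cs["xyz"]
Q=(W-s["ee_pos"])@Rm
p,dt=capture("top");ct=cam("top")
W=cloud(dt,ct)@R.from_euler("xyz",ct["orientation"]).as_matrix().T+ct["xyz"];T=(W-s["ee_pos"])@Rm
for n,A in(("wrist",P),("side",Q),("top",T)):
    A=A[(abs(A[:,0])<.09)&(abs(A[:,1])<.09)]*1000
    for z in range(-20,-260,-10):
        B=A[(A[:,2]<=z)&(A[:,2]>z-10)]
        if len(B)>3: print(n,z,len(B),np.percentile(B[:,:2],[1,99],axis=0).round().tolist())
```

```text
wrist -40 228 [[7.0, -12.0], [12.0, 12.0]]
wrist -50 520 [[7.0, -13.0], [12.0, 14.0]]
wrist -60 668 [[7.0, -13.0], [12.0, 14.0]]
wrist -70 789 [[-10.0, -12.0], [13.0, 13.0]]
wrist -80 2097 [[-8.0, -31.0], [14.0, 31.0]]
wrist -90 5973 [[-8.0, -38.0], [14.0, 38.0]]
wrist -100 5413 [[-8.0, -46.0], [18.0, 46.0]]
wrist -110 10322 [[-6.0, -53.0], [18.0, 53.0]]
wrist -120 11149 [[5.0, -59.0], [18.0, 59.0]]
wrist -130 1949 [[15.0, -18.0], [21.0, 19.0]]
side -30 6 [[-8.0, 4.0], [8.0, 7.0]]
side -40 23 [[-11.0, 0.0], [11.0, 13.0]]
side -50 33 [[-11.0, -6.0], [10.0, 16.0]]
side -60 35 [[-11.0, -6.0], [9.0, 15.0]]
side -70 13 [[-12.0, -5.0], [9.0, 15.0]]
side -80 30 [[-13.0, -28.0], [10.0, 34.0]]
side -90 32 [[-12.0, -29.0], [11.0, 42.0]]
side -100 42 [[-17.0, -30.0], [11.0, 50.0]]
side -110 58 [[-17.0, -15.0], [17.0, 58.0]]
side -120 81 [[-18.0, -53.0], [16.0, 62.0]]
side -130 93 [[-20.0, -15.0], [18.0, 62.0]]
side -140 92 [[-20.0, -15.0], [18.0, 48.0]]
side -150 46 [[-12.0, 9.0], [9.0, 43.0]]
side -160 68 [[-38.0, 8.0], [28.0, 41.0]]
side -170 129 [[-38.0, -2.0], [31.0, 39.0]]
side -180 139 [[
[... 215 characters left out ...]
-43.0, 2.0], [39.0, 45.0]]
side -240 180 [[-44.0, 5.0], [38.0, 46.0]]
side -250 194 [[-45.0, -3.0], [39.0, 47.0]]
top -100 7 [[-12.0, 29.0], [12.0, 34.0]]
top -110 19 [[-11.0, 34.0], [11.0, 45.0]]
top -120 90 [[-13.0, 40.0], [12.0, 60.0]]
top -130 121 [[-12.0, 43.0], [11.0, 59.0]]
top -140 48 [[-9.0, 35.0], [10.0, 46.0]]
top -150 43 [[-11.0, 33.0], [10.0, 40.0]]
top -160 22 [[-31.0, 20.0], [25.0, 36.0]]
top -170 59 [[-29.0, 22.0], [29.0, 36.0]]
top -180 54 [[-25.0, 25.0], [26.0, 36.0]]
top -190 34 [[-21.0, 29.0], [20.0, 36.0]]
top -220 9 [[-13.0, 39.0], [13.0, 41.0]]
top -230 10 [[-27.0, 33.0], [27.0, 43.0]]
top -240 87 [[-30.0, 27.0], [33.0, 44.0]]
top -250 116 [[-20.0, 29.0], [32.0, 44.0]]
```

The tip is 22×26 mm at about z = -43 mm in the tool frame, and the knuckles start 37 mm above it, so there is enough clearance. I'll go down to the pad.

{"api": "drive_tool", "payload": {"targets": [0,0,12,0,0,0,0,24,0,0,0,0,31,0,0,0,0,33,0,0,0,0,33,0,0]}}

```text
time_s: 4.55
ee_pos: [0.5215, -0.1284, 0.0468]
orientation: [-3.142, 0.001, -0.198]
force: [0.1, -0.2, 0.1]
finger_gap: 0.0001
```

Run:
```python
from h import *
p,d=capture("side");s=observe();print(s["ee_pos"].round(4),s["force"].round(2))
cv2.imwrite("pics/s4.png",cv2.resize(p[130:200,170:260],None,fx=8,fy=8,interpolation=cv2.INTER_CUBIC)[:,:,::-1])
```

```text
[ 0.5219 -0.1285  0.0473] [-0.38  0.05  0.22]
```

View pics/s4.png

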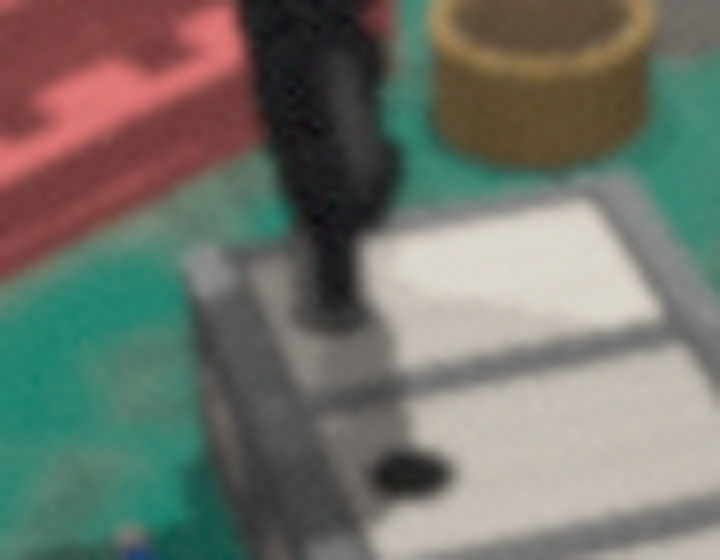

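The tip is now just over the left pad, at (328,315) in the crop. I'll press in 1 mm steps.

{"api": "drive_tool", "payload": {"targets": [0,0,1,0,0,0,0,2,0,0,0,0,2,0,0]}}

```text
time_s: 4.9
ee_pos: [0.5221, -0.1286, 0.0457]
orientation: [3.142, -0.001, -0.198]
force: [-1.1, -0.4, 5.4]
finger_gap: 0.0001
```

{"api": "drive_tool", "payload": {"targets": [0,0,1,0,0,0,0,1,0,0]}}

```text
time_s: 5.1
ee_pos: [0.522, -0.1285, 0.0452]
orientation: [3.141, -0.001, -0.198]
force: [-6.6, 1.4, 15.1]
finger_gap: -0.0004
```

{"api": "drive_tool", "payload": {"targets": [0,0,1,0,0,0,0,1,0,0]}}

```text
time_s: 5.3
ee_pos: [0.5219, -0.1285, 0.0447]
orientation: [3.142, -0.001, -0.198]
force: [-10.8, 2.6, 25.7]
finger_gap: 0.0003
```

Left is caught: force rose to about 10 N per mm commanded, with almost no give. I'll lift and go to the middle, pressing more gently there.

{"api": "drive_tool", "payload": {"targets": [0,0,-10,0,0,0,0,-25,0,0,0,30,-25,0,0,0,65,-25,0,0,0,91.5,-25,0,0,0,91.5,-18,0,0,0,91.5,-8,0,0,0,91.5,-5,0,0,0,91.5,-5,0,0]}}

```text
time_s: 6.2
ee_pos: [0.5035, -0.2172, 0.0476]
orientation: [-3.141, 0.001, -0.197]
force: [-0.0, 0.3, 1.6]
finger_gap: 0.0001
```

{"api": "drive_tool", "payload": {"targets": [0,0,1,0,0,0,0,2,0,0,0,0,2,0,0]}}

```text
time_s: 6.5
ee_pos: [0.504, -0.218, 0.0464]
orientation: [3.142, -0.0, -0.198]
force: [-0.2, 0.2, -0.1]
finger_gap: -0.0001
```

{"api": "drive_tool", "payload": {"targets": [0,0,0.5,0,0,0,0,0.5,0,0]}}

```text
time_s: 6.7
ee_pos: [0.5039, -0.2181, 0.0459]
orientation: [-3.141, -0.0, -0.198]
force: [-0.1, 0.8, 1.0]
finger_gap: -0.0003
```

{"api": "drive_tool", "payload": {"targets": [0,0,0.7,0,0,0,0,0.7,0,0]}}

```text
time_s: 6.9
ee_pos: [0.5038, -0.2181, 0.0455]
orientation: [-3.141, -0.0, -0.198]
force: [-4.9, 2.2, 9.2]
finger_gap: 0.0003
```

Middle is caught as well: 9 N with only 0.4 mm of give. Next is the right hatch.

{"api": "drive_tool", "payload": {"targets": [0,0,-10,0,0,0,0,-25,0,0,0,30,-25,0,0,0,65,-25,0,0,0,91.5,-25,0,0,0,91.5,-16,0,0,0,91.5,-6,0,0,0,91.5,-3,0,0,0,91.5,-3,0,0]}}

```text
time_s: 7.8
ee_pos: [0.4856, -0.3068, 0.0475]
orientation: [-3.141, 0.001, -0.197]
force: [0.3, 0.9, 0.2]
finger_gap: -0.0002
```

{"api": "drive_tool", "payload": {"targets": [0,0,1,0,0,0,0,2,0,0,0,0,2,0,0]}}

```text
time_s: 8.1
ee_pos: [0.4861, -0.3077, 0.0463]
orientation: [3.142, -0.0, -0.198]
force: [-0.9, -0.4, 0.5]
finger_gap: 0.0
```

{"api": "drive_tool", "payload": {"targets": [0,0,1,0,0,0,0,1,0,0]}}

```text
time_s: 8.3
ee_pos: [0.4858, -0.3078, 0.0451]
orientation: [-3.142, 0.0, -0.198]
force: [0.3, -0.1, 1.6]
finger_gap: 0.0002
```

{"api": "drive_tool", "payload": {"targets": [0,0,1,0,0,0,0,1,0,0]}}

```text
time_s: 8.5
ee_pos: [0.4857, -0.3079, 0.044]
orientation: [3.142, 0.0, -0.198]
force: [-0.3, -0.2, 1.7]
finger_gap: -0.0001
```

{"api": "drive_tool", "payload": {"targets": [0,0,1,0,0,0,0,2,0,0,0,0,2.5,0,0,0,0,2.5,0,0]}}

```text
time_s: 8.9
ee_pos: [0.4858, -0.3079, 0.0415]
orientation: [-3.142, 0.0, -0.198]
force: [-1.8, -0.0, 0.6]
finger_gap: 0.0002
```

Run:
```python
from h import *
p,d=capture("side");s=observe();print(s["ee_pos"].round(4),s["force"].round(2))
cv2.imwrite("pics/s5.png",cv2.resize(p[140:270,170:330],None,fx=4.5,fy=4.5,interpolation=cv2.INTER_CUBIC)[:,:,::-1])
```

```text
[ 0.4858 -0.3079  0.0416] [-1.14 -0.29  1.09]
```

View pics/s5.png

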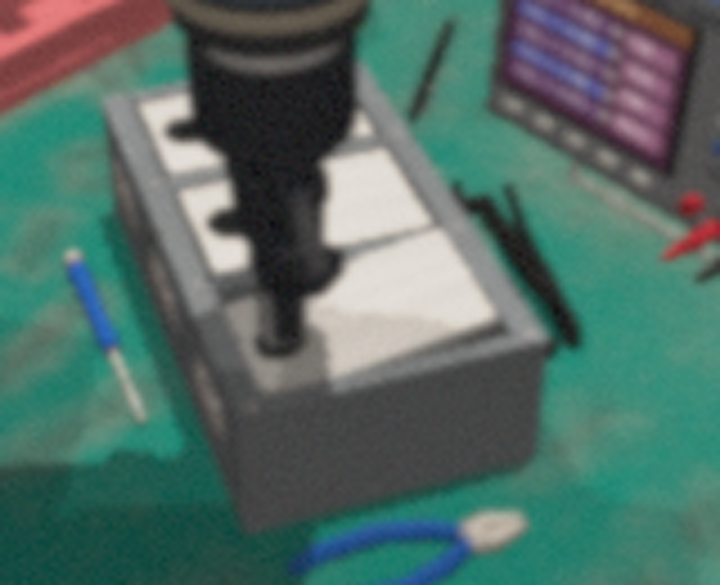

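The right hatch rocks: its far end has lifted, with a dark gap showing near (460,345), at only 1–2 N. I'll lift slowly so it can swing back, then check that it has shut.

{"api": "drive_tool", "payload": {"targets": [0,0,-2,0,0,0,0,-4,0,0,0,0,-7,0,0,0,0,-20,0,0,0,0,-35,0,0,0,0,-35,0,0,0,0,-35,0,0,0,0,-35,0,0]}}

```text
time_s: 9.75
ee_pos: [0.4856, -0.3077, 0.0762]
orientation: [-3.141, 0.001, -0.198]
force: [-0.4, -0.0, 0.5]
finger_gap: -0.0001
```

Run:
```python
from h import *
p,d=capture("side");s=observe();print(s["ee_pos"].round(4),s["force"].round(2))
cv2.imwrite("pics/s6.png",cv2.resize(p[140:270,170:330],None,fx=4.5,fy=4.5,interpolation=cv2.INTER_CUBIC)[:,:,::-1])
```

```text
[ 0.4855 -0.3077  0.0761] [-0.47 -0.7   0.42]
```

View pics/s6.png

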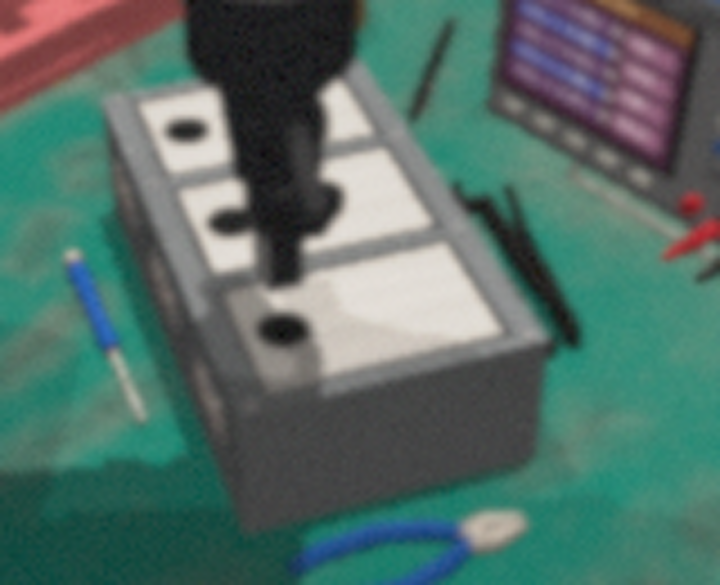

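The hatch is level again. Now for the real push, to about 25–27 mm below the top.

{"api": "drive_tool", "payload": {"targets": [0,0,15,0,0,0,0,26,0,0,0,0,31,0,0,0,0,35,0,0,0,0,39,0,0,0,0,43,0,0,0,0,47,0,0,0,0,51,0,0,0,0,54,0,0,0,0,56,0,0,0,0,56,0,0,0,0,56,0,0]}}

```text
time_s: 11.0
ee_pos: [0.4858, -0.3079, 0.0208]
orientation: [3.142, -0.0, -0.198]
force: [-2.4, 1.7, 5.2]
finger_gap: 0.0
```

Run:
```python
from h import *
p,d=capture("side");s=observe();print(s["ee_pos"].round(4),s["force"].round(2))
cv2.imwrite("pics/s7.png",cv2.resize(p[140:270,170:330],None,fx=4.5,fy=4.5,interpolation=cv2.INTER_CUBIC)[:,:,::-1])
```

```text
[ 0.4858 -0.3079  0.0208] [-2.62  1.58  6.21]
```

View pics/s7.png

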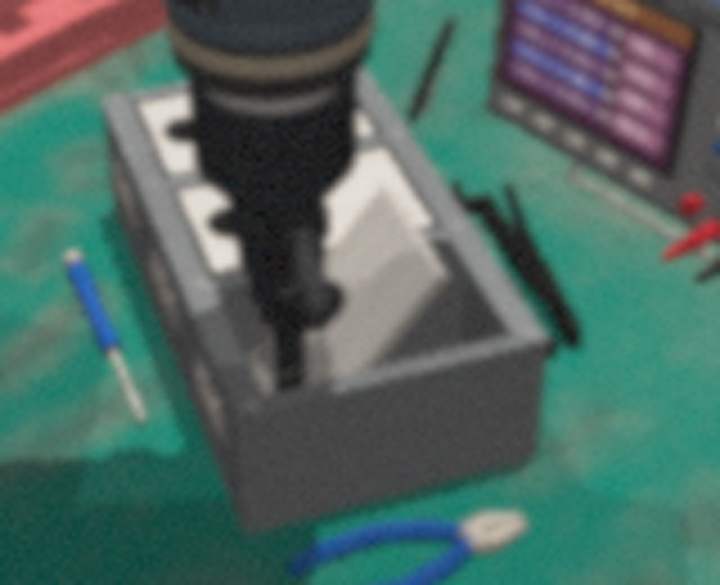

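The hatch has tipped open, with the far end standing up near (385,200). I'll withdraw straight up and check.

{"api": "drive_tool", "payload": {"targets": [0,0,-3,0,0,0,0,-8,0,0,0,0,-20,0,0,0,0,-40,0,0,0,0,-70,0,0,0,0,-110,0,0,0,0,-150,0,0,-50,0,-160,0,0,-100,0,-160,0,0,-150,0,-160,0,0,-150,0,-160,0,0]}}

```text
time_s: 12.15
ee_pos: [0.3342, -0.2768, 0.1816]
orientation: [3.141, 0.001, -0.2]
force: [1.3, -0.6, -0.5]
finger_gap: -0.0
```

Run:
```python
from h import *
s=observe();print(s["time_s"],s["ee_pos"].round(4),s["force"].round(2))
p,d=capture("side")
cv2.imwrite("pics/s8.png",cv2.resize(p[140:270,170:330],None,fx=4.5,fy=4.5,interpolation=cv2.INTER_CUBIC)[:,:,::-1])
p,d=capture("top");cv2.imwrite("pics/t8.png",p[:,:,::-1])
c=cam("top");v,u=np.mgrid[160:245,230:305];v=v.ravel();u=u.ravel()
pts=[]
for a,b in zip(u,v):
    if d[b,a]>0:
        o,r=ray("top",(float(a),float(b)));pts.append(o+r*d[b,a])
P=np.array(pts);y=-.198;X=np.array([np.cos(y),np.sin(y),0]);Y=np.array([-np.sin(y),np.cos(y),0])
pad=np.array([.486,-.308,.085]);q=(P-pad)
l=np.c_[q@X,q@Y,q[:,2]]*1000
m=(abs(l[:,1])<25)&(l[:,0]>-25)&(l[:,0]<110)
for x in range(-20,110,10):
    k=m&(abs(l[:,0]-x)<5)
    if k.sum(): print(x,np.percentile(l[k,2],[10,50,90]).round(1),k.sum())
```

```text
12.15 [ 0.3342 -0.2768  0.1816] [ 1.27 -0.62 -0.54]Traceback (most recent call last):
  File "<stdin>", line 10, in <module>
  File "h.py", line 6, in ray
    c=cam(n);x=cv2.undistortPoints(np.array([[uv]],float),c["intrinsics"],c["D"])[0,0]
  File "h.py", line 4, in cam
    def cam(n): return get_calibration(n)
                       ~~~~~~~~~~~~~~~^^^
ValueError: time passes only in moves, steps and waits
```

View pics/s8.png

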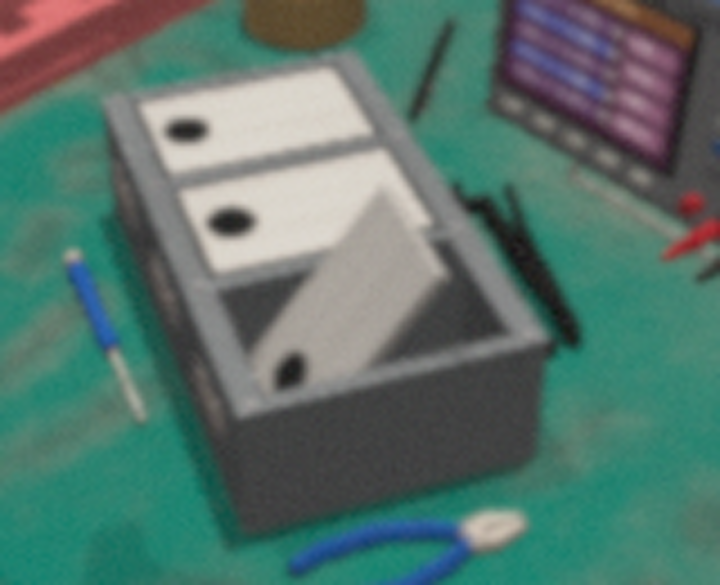

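View pics/t8.png

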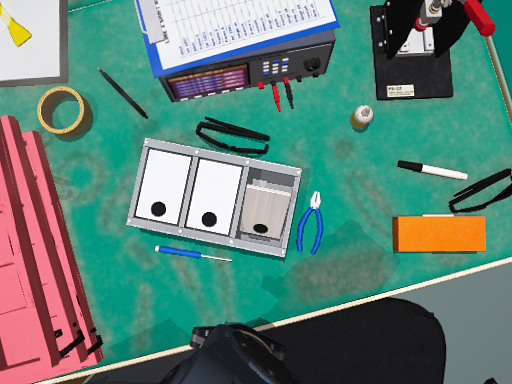

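Run:
```python
from h import *
p,d=capture("top");c=cam("top")
v,u=np.mgrid[160:250,230:305];v=v.ravel();u=u.ravel()
x=cv2.undistortPoints(np.stack([u,v],1).astype(float)[:,None],c["intrinsics"],c["D"])[:,0];z=d[v,u]
P=np.c_[x*z[:,None],z]@R.from_euler("xyz",c["orientation"]).as_matrix().T+c["xyz"]
y=-.198;X=np.array([np.cos(y),np.sin(y),0]);Y=np.array([-np.sin(y),np.cos(y),0])
q=P-np.array([.486,-.308,.085]);l=np.c_[q@X,q@Y,q[:,2]]*1000
m=(abs(l[:,1])<25)&(l[:,0]>15)&(l[:,0]<70)&(l[:,2]>-25)&(l[:,2]<60)
f=np.polyfit(l[m,0],l[m,2],1);print(np.arctan(f[0]),l[m,2].max(),m.sum())
print(job_done())
```

```text
0.8831837716626187 48.058181041110664 965
the job is handed in; nothing more can be done
None
```

The right hatch was the loose one. I tested all three in order, then tipped it open, and it stayed open after I withdrew. The job is handed in.

- **Left:** caught. I pressed this one harder than a light test needed, about 26 N upward force, because I sent two further 1 mm steps without reading the force first. It gave under 2 mm and stayed shut.
- **Middle:** caught, about 9 N with roughly 0.4 mm of give.
- **Right:** loose, rocking at 1–2 N. I let it swing back level, confirmed that in the side view, then pushed it about 25 mm down at its pad until it tipped over.

**Last checks:** with the arm withdrawn, the depth fit gives a tip angle of about 0.88 rad against 0.9 fully open, with the far end about 48 mm above the top. The other two hatches are shut. The screwdriver, cutters and glasses look unmoved by eye in the before and after pictures. The clock was at about 12 s.

**One disagreement:** the real fingertip was about 40 mm short of the reported tool point (44 mm from the cameras, 39 mm from where it touched the hatch). My first descent on the left therefore stopped above the pad without touching it. I corrected for this from the camera views before any pressing.

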